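Clear the kitting board and sort the lamp columns by length

ROBOT

A 7-joint arm with a two-finger parallel gripper is mounted at the origin on the work surface. World frame = base frame: x ahead of the robot, y to its left, z up, the work surface at z = 0. Lengths are in m, angles in degrees, forces in N, time in s.
With the tool pointing down it reaches from about 0.4 to 0.85 m from the base axis. Payload 4.5 kg.
Tool frame: the origin (TCP) lies at the very end of the fingers, on their centre line; the grasp point (between the pads) lies 19 mm behind it (robot.grip_point_offset is the distance from the TCP to the grasp point, in m); z points along the fingers, y is the line along which they close (so a half turn about z gives the same grasp; the last joint's range is limited). The gripper opens to 88 mm and grips with 3 to 60 N. Pads are 18 mm wide; open, the fingers measure 123 mm over their backs; the gripper's body (75 mm by 187 mm) begins 45 mm behind the grasp point.
Start: joints at [-61.662, 39.483, -11.15, 89.685, 9.013, 51.709, -12.324], TCP at [0.278, 0.56, 0.239] pointing down, gripper open.
Joint ranges: [-172.22, 172.22], [-26.19, 119.32], [-84.43, 86.54], [7.71, 146.69], [-57.33, 237.33], [2.42, 119.75], [-152.13, 152.13]. Speed limits (degrees/s): [147.25, 147.25, 180, 180, 180, 180, 180].

INTERFACE

Orientations are given as [roll, pitch, yaw] about the fixed x, y, z axes, in that order (R = Rz(yaw) Ry(pitch) Rx(roll)).
In Python, from plant import robot, vision, order gives the robot as it stands.
- The arm moves only by the shell command python3 -m creep 'ROWS' [FORCE]. ROWS is JSON, a list of rows, each a list of 3 entries, a list of its own where there are three numbers: the gripper command: -1 is fully open, 1 is shut, values between are in proportion, then the shift along the tool's x, y, z in mm, then the turn about the tool's z in units of 6 degrees (1.0 is 6 degrees). In form: [[fingers, [tx, ty, tz], roll], ...]. A call has 1 to 8 rows; each row is the pose to reach, as a shift and turn from the pose commanded when the call began, along the tool's axes at that moment; what a row does not reach only later rows make up. A row lasts 1/12 s, in which the tool goes at most 41.7 mm and 7.16 degrees, less where a joint would pass 70% of its speed; a pose out of reach is approached as far as the arm can. A call with a gripper value outside its range is refused whole. The fingers move at their own pace and stop on an object; FORCE is the grip in N (left out, the last holds). Time passes only in rows, so rows that repeat a pose let the fingers close. It gives the time, the measured TCP pose, the force, the opening and the grip force at its end, in the units of the state.
- robot.get_obs(): the state, without advancing time (a new reading comes with each control period).
- vision.get_image(name): name is "scene" or "side" or "wrist"; returns a dict with "img" (480x640x3 uint8, red, green, blue), "K" (3x3 intrinsics, pixels), "distortion" ([k1, k2, p1, p2, k3] as OpenCV has them; the pictures are not rectified), "position" and "orientation" of the camera in the world; the wrist camera has in their place "T_tool_cam" (4x4, takes a point from camera to tool coordinates, whose origin is the TCP and whose axes are the flange's). Camera axes: x right, y up, looking along -z (the intrinsics and any distortion apply to the point x, -y, -z); pixel columns grow to the right and rows downward; lengths in m; the calibration is good to about 2 mm. A picture is of the moment at which its call begins: read the wrist's pose just before it. There is no depth.
- order.job_done(): hands the job in; it is judged then, once.
The state is a dict: "time_s": time; "joints": joint angles; "dq": joint speeds; "tau": joint torques, N m; "position": TCP position; "tool_rot": TCP orientation; "force": force on the tool from outside, world axes, zero at the start; "ft_torque": the same for the moment, N m; "opening": finger opening in m; "grip_force": force on a finger pad.
Only numpy, scipy, OpenCV 4.12 (cv2) and the standard library are available. Lean on these libraries where they do the work, as an engineer would, in place of code of your own. Each camera call takes 0.05 s, during which the arm holds its last target. There are 200 camera calls.

TASK

One row of the kitting board is littered with white offcuts: with the scraper block, not with your fingers, sweep them out over that row's open end onto the bench, and stand the scraper back upright on the bench. Then lay each of the three loose black columns (do not drop it) flat on the floor of the row whose fixed sample column has the same length, along that row in its empty bay. Leave the screw tub, the switch plate and the end cap where they are.

Things in the scene. Friction and masses are not known exactly. Their poses are not given: they have to be found in the camera images.
- board: Plywood kitting board, 246 (x) x 300 (y) x 10 mm, fixed to the bench; origin at the centre of its underside on the bench. Three rows lie side by side on it, in any order.
- row_short: Row for 75 mm columns: grey channel along its y, 79 x 300 mm; origin at the centre of its underside, 10 mm above the bench. Floor 8 mm above the origin; 69 mm clear between side ribs 10 mm high; open at -y, 14 mm lip at +y. A fixed sample column 75 mm long lies in it on the middle line from y = 72 to 147 mm; from there to y = -150 mm is the empty bay.
- bay_short (a point): Centre of the empty bay of row_short, on the channel floor (y = -39 mm in the row's frame); axes as the row's.
- row_mid: Row for 100 mm columns: grey channel along its y, 79 x 300 mm; origin at the centre of its underside, 10 mm above the bench. Floor 8 mm above the origin; 69 mm clear between side ribs 10 mm high; open at -y, 14 mm lip at +y. A fixed sample column 100 mm long lies in it on the middle line from y = 47 to 147 mm; from there to y = -150 mm is the empty bay.
- bay_mid (a point): Centre of the empty bay of row_mid, on the channel floor (y = -51.5 mm in the row's frame); axes as the row's.
- row_long: Row for 125 mm columns: grey channel along its y, 79 x 300 mm; origin at the centre of its underside, 10 mm above the bench. Floor 8 mm above the origin; 69 mm clear between side ribs 10 mm high; open at -y, 14 mm lip at +y. A fixed sample column 125 mm long lies in it on the middle line from y = 22 to 147 mm; from there to y = -150 mm is the empty bay.
- bay_long (a point): Centre of the empty bay of row_long, on the channel floor (y = -64 mm in the row's frame); axes as the row's.
- col_short: Loose black plastic column 75 mm long, lying along its own x axis: a round shaft 22 mm thick with a 30 mm square flange, 8 mm thick, at each end. Origin below its middle, on the bench; the shaft's axis is 15 mm above. The three columns differ in length only.
- centre_short (a point): Centre of col_short, on the shaft's axis.
- col_mid: Loose black plastic column 100 mm long, lying along its own x axis: a round shaft 22 mm thick with a 30 mm square flange, 8 mm thick, at each end. Origin below its middle, on the bench; the shaft's axis is 15 mm above. The three columns differ in length only.
- centre_mid (a point): Centre of col_mid, on the shaft's axis.
- col_long: Loose black plastic column 125 mm long, lying along its own x axis: a round shaft 22 mm thick with a 30 mm square flange, 8 mm thick, at each end. Origin below its middle, on the bench; the shaft's axis is 15 mm above. The three columns differ in length only.
- centre_long (a point): Centre of col_long, on the shaft's axis.
- scraper: Scraper block standing upright on the bench: foot 60 mm (x) x 26 mm (y) x 24 mm high with a rubber sole, above it a wooden grip 44 mm (x) x 24 mm (y) reaching to 74 mm. Origin at the centre of the underside. It sweeps along its y axis and fits a row with 4.5 mm to spare each side.
- offcut0: Loose white plastic offcut, 22 x 16 x 12 mm, lying on the floor of row_long's empty bay. Origin at the centre of its underside.
- offcut1: Loose white plastic offcut, 22 x 16 x 12 mm, lying on the floor of row_long's empty bay. Origin at the centre of its underside.
- offcut2: Loose white plastic offcut, 22 x 16 x 12 mm, lying on the floor of row_long's empty bay. Origin at the centre of its underside.
- screw_tub: White open tub of screws, 100 mm across, 75 mm high; a bystander, not to be disturbed. Origin at the centre of its underside.
- switch_plate: Black switch plate 70 x 45 x 19 mm; a bystander, not to be disturbed. Origin at the centre of its underside.
- end_cap: Black round end cap, 60 mm across, 18 mm high; a bystander, not to be disturbed. Origin at the centre of its underside.

How it is judged (in metres and radians):
On the way, in this order (a step that is already met when the one before it is completed fails the run):
1. the scraper is held down in the littered row, its sole within 10 mm of the floor (x of scraper in the frame of row_long between -0.02 and 0.02 m and y of scraper in the frame of row_long between -0.15 and 0.05 m and z of scraper in the frame of row_long below 0.018 m and contact force between the fingers and scraper above 0.5 N), for 0.1 s.
2. all offcuts are off the board, swept out by the scraper (it is near the row's open end: within 120 mm of the row's middle line, 30 to 300 mm from the row's centre towards -y) (height (world z) of each of offcut0, offcut1, offcut2 below 0.016 m and x of scraper in the frame of row_long between -0.12 and 0.12 m and y of scraper in the frame of row_long between -0.3 and -0.03 m), for 0.1 s.
3. the scraper stands on the bench again, let go, and the offcuts are off the board (height (world z) of each of offcut0, offcut1, offcut2 below 0.016 m and height (world z) of scraper below 0.006 m and angle between scraper's own z axis and vertical below 0.15 rad and linear speed of scraper below 0.02 m/s and contact force between the fingers and scraper below 0.1 N), for 0.2 s.
4. all three columns lie in the rows of their length (x of centre_short in the frame of row_short between -0.025 and 0.025 m and y of centre_short in the frame of row_short between -0.1175 and 0.0385 m and z of centre_short in the frame of row_short between 0.018 and 0.028 m and angle between the x axis of col_short and the y axis of row_short, either way round below 0.2 rad and linear speed of each of col_short, col_mid, col_long below 0.02 m/s and x of centre_mid in the frame of row_mid between -0.025 and 0.025 m and y of centre_mid in the frame of row_mid between -0.105 and 0.001 m and z of centre_mid in the frame of row_mid between 0.018 and 0.028 m and angle between the x axis of col_mid and the y axis of row_mid, either way round below 0.2 rad and x of centre_long in the frame of row_long between -0.025 and 0.025 m and y of centre_long in the frame of row_long between -0.0925 and -0.0365 m and z of centre_long in the frame of row_long between 0.018 and 0.028 m and angle between the x axis of col_long and the y axis of row_long, either way round below 0.2 rad), for 0.2 s.
At the end, for the whole second after the job is handed in: Offcuts on the bench (origins below 16 mm); scraper upright on the bench (0.15 rad), at rest; each column at rest on the floor of the row of its length, in the empty bay, within 25 mm of its middle line and 0.2 rad of its direction, at most 5 mm out of the open end (all of step 4 and height (world z) of each of offcut0, offcut1, offcut2 below 0.016 m and height (world z) of scraper below 0.006 m and angle between scraper's own z axis and vertical below 0.15 rad and linear speed of scraper below 0.02 m/s); the robot touches nothing.
It fails at once if a bystander (screw tub, switch plate, end cap) is moved more than 30 mm (distance of any of screw_tub, switch_plate, end_cap from where it was at the start of the episode above 0.03 m).
It fails at once if the fingers touch an offcut (contact force between the fingers and offcut0 above 0.3 N or contact force between the fingers and offcut1 above 0.3 N or contact force between the fingers and offcut2 above 0.3 N).
It fails at once if a column is dropped or thrown (faster than 0.8 m/s out of the fingers) ((linear speed of col_short above 0.8 m/s and contact force between the fingers and col_short below 0.05 N) or (linear speed of col_mid above 0.8 m/s and contact force between the fingers and col_mid below 0.05 N) or (linear speed of col_long above 0.8 m/s and contact force between the fingers and col_long below 0.05 N)).
It also fails if it takes over 72 s, if anything falls off the work surface, if the arm or the gripper's body presses on something with over 40 N, if the wrist force passes 120 N, or if a joint passes its speed limit or range.

## Working session

There is one attempt and no reset: what is moved stays moved. The work goes in short steps, Python scripts to look and compute and a shell command to move; the robot and the scene stay as the last step left them, time stands still between calls to the robot, and variables do not carry over. Pictures are saved under pics/ and viewed, at most 10 in all, crops included, and the job is handed in when it is done.

```bash
ls; mkdir -p pics
python3 - <<'E'
from plant import robot, vision, order
import cv2
print(robot.get_obs())
for n in ["scene","side"]:
    d=vision.get_image(n); cv2.imwrite(f"pics/{n}0.png",d["img"][:,:,::-1]); print({k:v for k,v in d.items() if k!="img"})
E
```

```text
pics
{'time_s': 0.0, 'joints': array([-61.6606139 ,  39.5325969 , -11.14514875,  89.74599383,
         9.0110479 ,  51.70636082, -12.32428884]), 'dq': array([ 0.09369358,  0.07041726,  0.08876094, -0.05238005,  0.01966281,
        0.08073168,  0.06536613]), 'tau': array([ 5.06412161e-04, -5.27562153e+01, -1.26673780e+00, -1.53431565e+01,
       -5.26941021e-02,  6.61400918e-03,  1.48907893e-04]), 'position': array([0.27767782, 0.55922672, 0.23791131]), 'tool_rot': array([-1.79896899e+02,  5.76336651e-03,  1.53601486e+02]), 'force': array([-1.24688963, -0.39683872, -0.24552672]), 'ft_torque': array([0.00115207, 0.0345064 , 0.02005198]), 'grip_force': 0.0, 'opening': 0.0884167439233833}
{'K': array([[445.65371049,   0.        , 324.11270673],
       [  0.        , 445.65371049, 233.26651261],
       [  0.        ,   0.        ,   1.        ]]), 'distortion': array([-0.00726747,  0.        ,  0.        ,  0.        ,  0.        ]), 'position': array([ 1.24213665, -0.28414298,  0.84028179]), 'orientation': array([41.64752995, -0.36054348, 66.71167165])}
{'K': array([[585.91189651,   0.        , 324.1449554 ],
       [  0.        , 585.91189651, 235.17443859],
       [  0.        ,   0.        ,   1.        ]]), 'distortion': array([0.02218343, 0.        , 0.        , 0.        , 0.        ]), 'position': array([0.54968801, 1.2682334 , 0.91078193]), 'orientation': array([  56.18351568,    0.1978531 , -176.74338175])}
```

View pics/scene0.png

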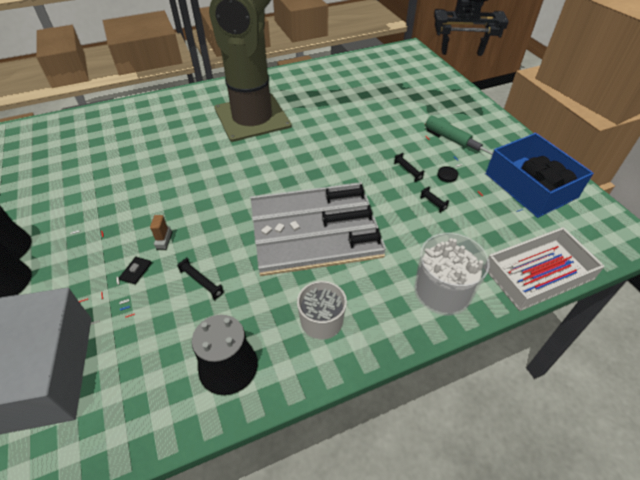

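View pics/side0.png

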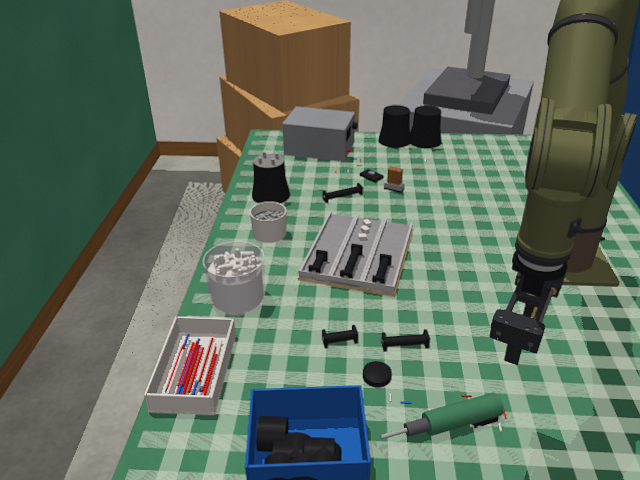

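The scene camera shows the board at (315,230). Its open end faces left (world -y), and the rows from the robot outward are mid, long (littered, offcuts at ~(280,228)) and short. The other positions in that view:
- scraper (160,232)
- long column (200,278), with the switch plate at (135,270)
- mid column (408,167), short column (434,199) and end cap (448,174)

The side view agrees.

```bash
cat > h.py <<'E'
import numpy as np, cv2, sys
from scipy.spatial.transform import Rotation as R
from plant import robot, vision, order
def cam(n):
    o=robot.get_obs(); d=vision.get_image(n)
    if n=="wrist":
        T=np.eye(4); T[:3,:3]=R.from_euler('xyz',o["tool_rot"],degrees=True).as_matrix(); T[:3,3]=o["position"]
        T=T@np.array(d["T_tool_cam"]); d["Rm"],d["p"]=T[:3,:3],T[:3,3]
    else:
        d["Rm"]=R.from_euler('xyz',d["orientation"],degrees=True).as_matrix(); d["p"]=np.array(d["position"])
    return d
def world(d,uv,z):
    n=cv2.undistortPoints(np.float64(uv).reshape(-1,1,2),d["K"],d["distortion"]).reshape(-1,2)
    r=np.c_[n[:,0],-n[:,1],-np.ones(len(n))]@d["Rm"].T
    return d["p"]+r*((z-d["p"][2])/r[:,2])[:,None]
def pca(P):
    c=P[:,:2].mean(0); w,v=np.linalg.eigh(np.cov((P[:,:2]-c).T)); t=(P[:,:2]-c)@v[:,1]
    a=np.degrees(np.arctan2(v[1,1],v[0,1]))%180
    return c+v[:,1]*(t.max()+t.min())/2, a, t.max()-t.min()
def blobs(mask,lo,hi):
    n,l,s,c=cv2.connectedComponentsWithStats(mask.astype(np.uint8))
    for i in range(1,n):
        if lo<s[i,4]<hi:
            y,x=np.nonzero(l==i); yield c[i],s[i],np.c_[x,y]
def go(x,y,z,yaw):
    o=robot.get_obs(); Rm=R.from_euler('xyz',o["tool_rot"],degrees=True).as_matrix()
    s=Rm.T@(np.array([x,y,z])-o["position"])*1000
    dy=(o["tool_rot"][2]-yaw+90)%180-90
    print("t",round(o["time_s"],2),"shift",s.round(0),"roll",round(dy/6,2),"j7",o["joints"][6].round(0))
E
python3 - <<'E'
from h import *
for n in ["scene","side"]:
    d=cam(n); im=d["img"].astype(int)
    print(n)
    for c,s,p in blobs(im.max(2)<60,60,1500):
        for z in(.015,.033):
            q,a,L=pca(world(d,p,z)); print(c.round(),s[4],z,q.round(3),round(a,1),round(L,3)) if L<.2 and abs(q[1])<.5 else 0
    hsv=cv2.cvtColor(d["img"],cv2.COLOR_RGB2HSV)
    m=(hsv[...,0]<16)&(hsv[...,1]>110)&(hsv[...,2]>60)
    for c,s,p in blobs(m,60,600): print("brown",c.round(),s[4],pca(world(d,p,.05)))
E
```

```text
scene
[337.  49.] 76 0.015 [-0.298  0.44 ] 127.3 0.075
[337.  49.] 76 0.033 [-0.265  0.424] 127.3 0.073
[433. 132.] 64 0.015 [0.31  0.491] 16.8 0.059
[433. 132.] 64 0.033 [0.331 0.474] 16.8 0.057
[408. 167.] 250 0.015 [0.429 0.332] 7.0 0.12
[408. 167.] 250 0.033 [0.447 0.319] 7.0 0.118
[447. 174.] 248 0.015 [0.5   0.419] 132.3 0.066
[447. 174.] 248 0.033 [0.516 0.404] 132.3 0.065
[345. 194.] 314 0.015 [0.46  0.119] 78.2 0.104
[345. 194.] 314 0.033 [0.477 0.11 ] 78.2 0.102
[434. 199.] 239 0.015 [0.572 0.328] 11.8 0.087
[434. 199.] 239 0.033 [0.586 0.314] 11.8 0.085
[347. 216.] 418 0.015 [0.538 0.089] 77.8 0.13
[347. 216.] 418 0.033 [0.553 0.081] 77.8 0.127
[364. 238.] 298 0.015 [0.623 0.097] 78.3 0.08
[364. 238.] 298 0.033 [0.636 0.089] 78.3 0.079
[135. 271.] 409 0.015 [ 0.505 -0.434] 133.1 0.07
[135. 271.] 409 0.033 [ 0.522 -0.431] 133.1 0.068
[200. 278.] 479 0.015 [ 0.584 -0.303] 26.1 0.141
[200. 278.] 479 0.033 [ 0.598 -0.303] 26.1 0.138
brown [280.   8.] 72 (array([-0.67100663,  0.33693085]), np.float64(168.53592552291298), np.float64(0.18492762112481886))
brown [397.   7.] 313 (a
[... 1967 characters left out ...]
 0.104
[377. 374.] 589 0.015 [0.494 0.431] 84.4 0.068
[377. 374.] 589 0.033 [0.495 0.448] 84.4 0.066
brown [394. 175.] 208 (array([ 0.42637424, -0.36292593]), np.float64(87.82071626746337), np.float64(0.10587505925334131))
brown [205. 360.] 79 (array([0.83749116, 0.4421609 ]), np.float64(90.08833183002844), np.float64(0.11767258061924703))
brown [187. 362.] 159 (array([0.87217243, 0.45455746]), np.float64(89.41208106694769), np.float64(0.12157378491754903))
brown [193. 370.] 256 (array([0.85526433, 0.46954256]), np.float64(89.89784243822457), np.float64(0.12904531138969755))
brown [209. 373.] 206 (array([0.82222742, 0.47058645]), np.float64(90.3578779437909), np.float64(0.12315350397768804))
```

Run:
```python
from h import *
go(.5,.15,.25,78)
for n in ["scene","side"]:
    d=cam(n); im=d["img"].astype(int)
    u=np.array([np.cos(np.radians(78)),np.sin(np.radians(78))]); x=np.array([u[1],-u[0]])
    for c,s,p in blobs(im.min(2)>200,15,400):
        q=world(d,p,.026).mean(0)[:2]; e=q-[.534,-.008]
        if abs(e@x)<.05 and abs(e@u)<.17: print(n,c.round(),s[4],"row xy",(e@x).round(3),(e@u).round(3))
```

```text
t 0.2 shift [-381. -268.  -11.] roll 12.6 j7 -12.0
```

```bash
python3 -m creep '[[-1,[-381,-268,-40],12.6],[-1,[-381,-268,-40],12.6],[-1,[-381,-268,-40],12.6],[-1,[-381,-268,-40],12.6],[-1,[-381,-268,-40],12.6],[-1,[-381,-268,-40],12.6],[-1,[-381,-268,-40],12.6],[-1,[-381,-268,-40],12.6]]'
python3 - <<'E'
from h import *
go(.43,-.3,.3,78)
E
```

```text
time_s: 0.97
position: [0.4369, 0.2661, 0.2677]
tool_rot: [180.0, -0.0, 96.0]
force: [0.5, -0.1, -0.4]
opening: 0.0877
grip_force: 0.0
t 0.97 shift [-562.  -66.  -33.] roll 2.99 j7 -28.0
```

```bash
python3 -m creep '[[-1,[-40,-5,-4],0.5],[-1,[-80,-9,-8],1],[-1,[-120,-14,-10],1.5],[-1,[-160,-19,-12],2],[-1,[-200,-24,-14],2.5],[-1,[-240,-29,-18],3],[-1,[-280,-33,-22],3],[-1,[-320,-37,-26],3]]'
python3 - <<'E'
from h import *
go(.44,-.3,.3,78)
E
```

```text
time_s: 1.63
position: [0.4342, -0.056, 0.2936]
tool_rot: [180.0, -0.0, 78.3]
force: [1.2, 0.6, -0.3]
opening: 0.0881
grip_force: 0.0
t 1.63 shift [-238.   55.   -6.] roll 0.05 j7 -5.0
```

```bash
python3 -m creep '[[-1,[-40,9,-1],0],[-1,[-80,18,-2],0],[-1,[-120,27,-3],0],[-1,[-160,36,-4],0],[-1,[-200,46,-5],0],[-1,[-230,55,-6],0],[-1,[-230,55,-6],0],[-1,[-230,55,-6],0]]'
python3 - <<'E'
from h import *
o=robot.get_obs(); print(o["position"],o["tool_rot"])
d=cam("wrist"); cv2.imwrite("pics/w1.png",d["img"][:,:,::-1]); print(d["p"],world(d,[[320,240]],0))
s=cam("scene"); cv2.imwrite("pics/s1.png",cv2.resize(s["img"][130:300,90:400,::-1],None,fx=2.5,fy=2.5))
E
```

```text
time_s: 2.3
position: [0.4413, -0.2924, 0.2991]
tool_rot: [180.0, 0.0, 78.1]
force: [-0.5, 1.1, -0.1]
opening: 0.088
grip_force: 0.0
[ 0.44134694 -0.29241892  0.2990548 ] [1.79992508e+02 2.48741639e-02 7.80772573e+01]
[ 0.45721899 -0.21843583  0.44549319] [[ 0.43028533 -0.35315779  0.        ]]
```

View pics/w1.png

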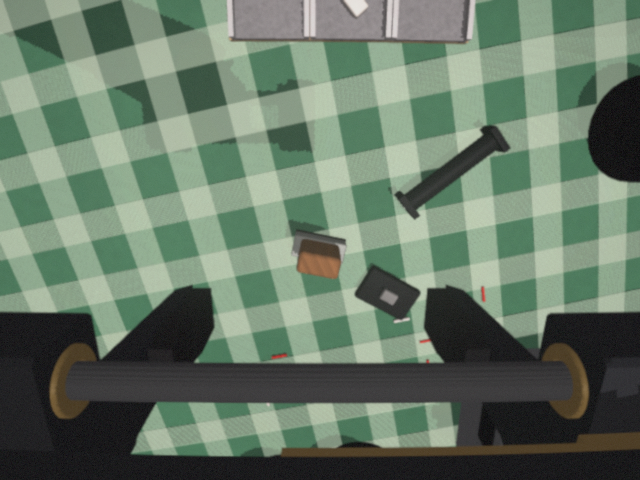

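The wrist view shows the scraper at (320,255), its bright top at ~(320,265) and its long axis turned about 8° clockwise in the image. The long column is at (452,170) and the switch plate at (388,292). The board's open edge is at row 38, with one offcut at (355,5).

Run:
```python
from h import *
d=cam("wrist"); im=d["img"].astype(int); hsv=cv2.cvtColor(d["img"],cv2.COLOR_RGB2HSV)
sub=hsv[250:275,305:335]; 
m=(hsv[...,0]<20)&(hsv[...,1]>90)&(hsv[...,2]>105)
for c,s,p in blobs(m[:345],150,3000):
    W=world(d,p,.074)[:,:2]; r=cv2.minAreaRect((W*1000).astype(np.float32)); print("top",c.round(),s,r,pca(W))
for c,s,p in blobs((im.max(2)<70)[:282],300,6000):
    print("black",c.round(),s[4],pca(world(d,p,.015)))
e=world(d,[[232,40],[470,41]],.018); print("edge",e, np.degrees(np.arctan2(*(e[1]-e[0])[[1,0]])))
s=cam("scene"); im=s["img"].astype(int); print(im[224:234,260:300].max((0,1)))
u=np.array([.208,.978]); x=np.array([u[1],-u[0]])
for c,st,p in blobs(im.min(2)>165,10,400):
    q=world(s,p,.026).mean(0)[:2]; e=q-[.534,-.008]
    if abs(e@x)<.05 and abs(e@u)<.17: print(c.round(),st[4],"row xy",(e@x).round(3),(e@u).round(3))
```

```text
top [318. 268.] [297 256  43  26 817] ((427.595703125, -356.2292785644531), (22.16594696044922, 42.093143463134766), 66.12855529785156) (array([ 0.42758012, -0.35627327]), np.float64(155.96190179689765), np.float64(0.042101696532636235))
black [617. 137.] 4317 (array([ 0.77671179, -0.29673486]), np.float64(89.77322815770962), np.float64(0.11753113203572557))
black [453. 173.] 2380 (array([ 0.58920771, -0.30034776]), np.float64(26.47888216047525), np.float64(0.12806616264748508))
edge [[ 0.38793427 -0.12006457  0.018     ]
 [ 0.62292587 -0.16878409  0.018     ]] -11.712880234128503
[215 211 204]
[309. 210.] 315 row xy -0.044 0.001
[294. 224.] 45 row xy -0.003 -0.043
[279. 227.] 44 row xy -0.002 -0.082
[314. 233.] 369 row xy 0.036 0.001
[266. 229.] 44 row xy -0.001 -0.114
```

View pics/s1.png

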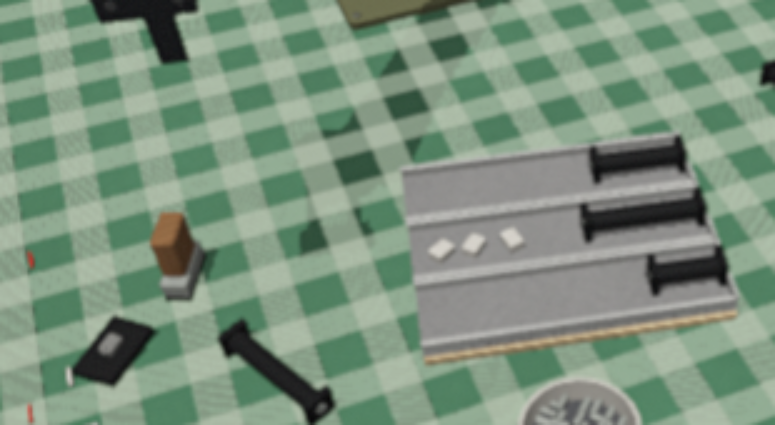

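The crop confirms it: three offcuts lie in the middle row, the nearest about 43 mm behind the row's centre, and there is room for the scraper between them and the sample.

Run:
```python
from h import *
go(.4275,-.3575,.035,66)
```

```text
t 2.5 shift [-71.  -0. 264.] roll 2.08 j7 23.0
```

```bash
python3 -m creep '[[-1,[-35,0,20],1],[-1,[-71,0,50],2],[-1,[-71,0,90],2],[-1,[-71,0,130],2],[-1,[-71,0,170],2],[-1,[-71,0,205],2],[-1,[-71,0,238],2],[-1,[-71,0,262],2]]' && python3 -m creep '[[-1,[0,0,2],0],[0.3,[0,0,2],0],[0.3,[0,0,2],0],[0.3,[0,0,2],0],[0.3,[0,0,2],0],[0.3,[0,0,2],0],[0.3,[0,0,2],0]]' 50;  python3 - <<'E'
from h import *
go(.534,-.012,.15,78.2)
E
```

```text
time_s: 3.17
position: [0.4274, -0.3576, 0.0347]
tool_rot: [-179.8, -0.1, 66.5]
force: [0.3, -0.4, 0.2]
opening: 0.0883
grip_force: 0.0
time_s: 3.75
position: [0.428, -0.3604, 0.0362]
tool_rot: [179.9, 0.0, 66.3]
force: [0.7, 0.5, 0.4]
opening: 0.0503
grip_force: 0.0
t 3.75 shift [ 362.  -43. -114.] roll -1.98 j7 25.0
```

```bash
python3 -m creep '[[0.4,[0,0,0],0],[0.4,[0,0,0],0],[0.4,[0,0,0],0],[0.4,[0,0,0],0]]' 50
```

```text
time_s: 4.08
position: [0.4275, -0.3602, 0.0358]
tool_rot: [180.0, -0.0, 66.3]
force: [-1.4, 1.1, 5.6]
opening: 0.044
grip_force: 50.0
```

```bash
python3 -m creep '[[0.4,[0,0,-38],0],[0.4,[0,0,-76],0],[0.4,[30,0,-95],0],[0.4,[70,-10,-95],0],[0.4,[110,-15,-95],-0.5],[0.4,[150,-20,-95],-1],[0.4,[190,-25,-95],-1.5],[0.4,[230,-30,-95],-2]]'
python3 - <<'E'
from h import *
go(.533,-.012,.09,78.2)
E
```

```text
time_s: 4.75
position: [0.4924, -0.1355, 0.1301]
tool_rot: [-180.0, -0.0, 78.4]
force: [0.3, -0.4, -2.0]
opening: 0.0435
grip_force: 50.0
t 4.75 shift [129.  15.  40.] roll 0.04 j7 13.0
```

```bash
python3 -m creep '[[0.4,[35,5,0],0],[0.4,[70,10,0],0],[0.4,[105,15,0],0],[0.4,[128,15,10],0],[0.4,[128,15,32],0],[0.4,[128,15,32],0],[0.4,[128,15,32],0]]'
python3 - <<'E'
from h import *
o=robot.get_obs(); print(o["position"],o["tool_rot"])
d=cam("wrist"); s=cam("scene"); a=cv2.resize(d["img"],(400,300)); b=cv2.resize(s["img"][160:285,235:401],(400,300))
sd=cam("side")["img"][200:300,290:423]; b2=cv2.resize(sd,(400,300))
cv2.imwrite("pics/w2.png",np.vstack([np.hstack([a,b]),np.hstack([b2,b2*0])])[:,:,::-1])
E
```

```text
time_s: 5.33
position: [0.5317, -0.0156, 0.0975]
tool_rot: [-179.8, 0.1, 78.3]
force: [-0.7, -1.1, -2.1]
opening: 0.0434
grip_force: 50.0
[ 0.531745   -0.01556589  0.09746048] [-1.79820760e+02  6.92383447e-02  7.82907948e+01]
```

View pics/w2.png

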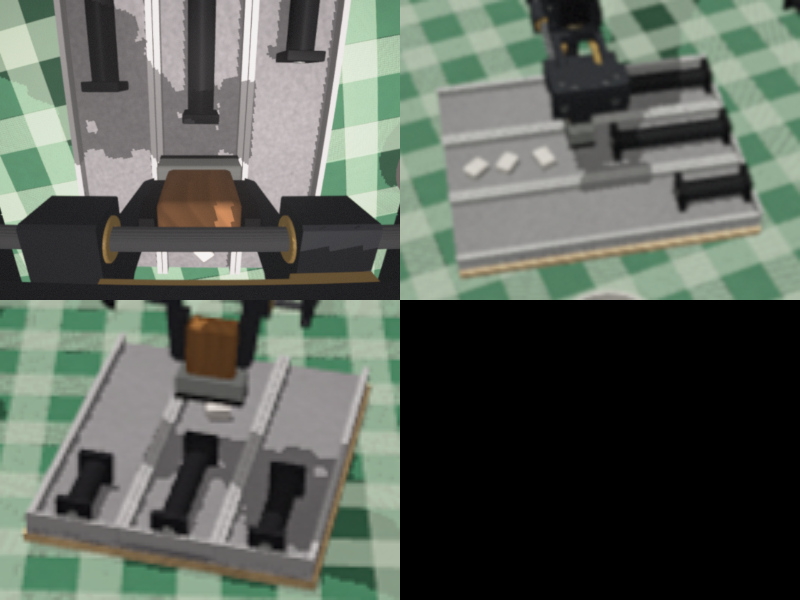

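The wrist view (top left) shows the foot centred in the middle row, under the sample column at column 200. The sample's end is at row ~122 and the foot's front edge at row ~157. In the scene view the three offcuts lie to the left of the scraper.

Run:
```python
from h import *
d=cam("wrist")
yaw=np.radians(78.2);u=np.array([np.cos(yaw),np.sin(yaw)]); x=np.array([u[1],-u[0]])
o=robot.get_obs()["position"][:2]
for n,uv,z in [("sample end",(320,196),.02),("foot L",(252,251),.0855),("foot R",(387,251),.0855),("ribL",(248,200),.028),("ribR",(395,200),.028),("sample mid",(320,120),.044)]:
    e=world(d,[uv],z)[0,:2]-o; print(n,"rel TCP row xy",(e@x*1000).round(1),(e@u*1000).round(1))
```

```text
sample end rel TCP row xy 1.0 32.8
foot L rel TCP row xy -28.7 21.2
foot R rel TCP row xy 29.7 21.1
ribL rel TCP row xy -39.8 32.2
ribR rel TCP row xy 43.4 32.0
sample mid rel TCP row xy 0.9 75.6
```

```bash
python3 -m creep '[[0.4,[0,1,12],0],[0.4,[0,1,24],0],[0.4,[0,1,34],0],[0.4,[0,1,40],0],[0.4,[0,1,40],0],[0.4,[0,1,40],0],[0.4,[0,1,40],0]]' && python3 -m creep '[[0.4,[-10,0,0],0],[0.4,[-22,0,0],0],[0.4,[-34,0,0],0],[0.4,[-46,0,0],0],[0.4,[-58,0,0],0],[0.4,[-70,0,0],0],[0.4,[-82,0,0],0],[0.4,[-94,0,0],0]]' && python3 -m creep '[[0.4,[-12,0,0],0],[0.4,[-24,0,0],0],[0.4,[-36,0,0],0],[0.4,[-48,0,0],0],[0.4,[-60,0,0],0],[0.4,[-70,0,0],0],[0.4,[-70,0,0],0],[0.4,[-70,0,0],0]]'
python3 - <<'E'
from h import *
s=cam("scene"); b=cv2.resize(s["img"][160:310,150:350],(800,600))
cv2.imwrite("pics/s3.png",b[:,:,::-1])
E
```

```text
time_s: 6.12
position: [0.5343, -0.0155, 0.0584]
tool_rot: [180.0, -0.0, 78.3]
force: [0.2, -0.1, -1.2]
opening: 0.0435
grip_force: 50.0
time_s: 6.78
position: [0.5146, -0.1089, 0.0583]
tool_rot: [180.0, 0.0, 78.3]
force: [-0.0, -0.5, -1.7]
opening: 0.0438
grip_force: 50.0
time_s: 7.45
position: [0.5006, -0.1766, 0.0582]
tool_rot: [180.0, 0.0, 78.2]
force: [0.4, -0.3, -2.1]
opening: 0.0435
grip_force: 50.0
```

View pics/s3.png

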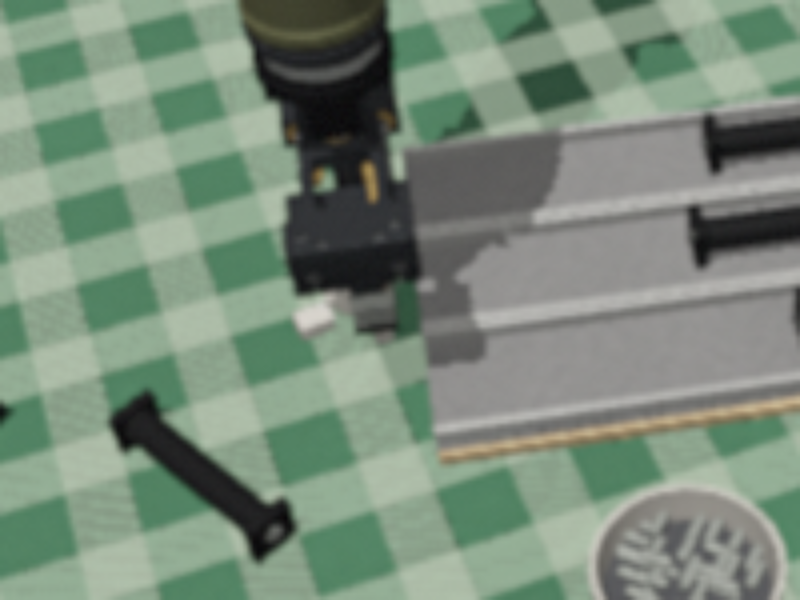

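The row's visible floor is clear. One offcut is on the bench at (315,318), and the others are hidden behind the gripper. I'll lift straight up and check.

```bash
python3 -m creep '[[0.4,[0,0,-30],0],[0.4,[0,0,-60],0],[0.4,[0,0,-90],0],[0.4,[0,0,-90],0],[0.4,[0,0,-90],0]]'
python3 - <<'E'
from h import *
u=np.array([.2045,.979]); x=np.array([u[1],-u[0]])
for n in ("scene","side"):
    s=cam(n); im=s["img"].astype(int)
    for c,st,p in blobs((im.min(2)>(165 if n=="scene" else 150)),8,400):
        q=world(s,p,.008).mean(0)[:2]; e=q-[.534,-.008]
        if abs(e@x)<.07 and abs(e@u)<.28: print(n,c.round(),st[4],q.round(3),"row xy",(e@x).round(3),(e@u).round(3))
a=cam("scene")["img"]; b=cam("side")["img"]
cv2.imwrite("pics/s4.png",np.hstack([cv2.resize(a[190:310,170:290],(400,400)),cv2.resize(b[150:250,330:430],(400,400))])[:,:,::-1])
E
```

```text
time_s: 7.92
position: [0.502, -0.1751, 0.1494]
tool_rot: [179.8, -0.0, 78.4]
force: [-0.2, 0.9, -2.8]
opening: 0.0438
grip_force: 50.0
scene [411. 200.] 84 [0.545 0.275] row xy -0.047 0.279
scene [321. 209.] 261 [0.482 0.041] row xy -0.061 0.037
scene [385. 208.] 94 [0.545 0.195] row xy -0.031 0.201
scene [325. 232.] 313 [0.561 0.019] row xy 0.021 0.032
scene [400. 229.] 102 [0.625 0.196] row xy 0.047 0.218
scene [229. 233.] 139 [ 0.472 -0.205] row xy -0.021 -0.206
scene [245. 239.] 29 [ 0.505 -0.174] row xy 0.006 -0.169
scene [239. 254.] 115 [ 0.545 -0.201] row xy 0.05 -0.186
scene [206. 264.] 109 [ 0.545 -0.281] row xy 0.067 -0.265
side [358. 200.] 73 [ 0.539 -0.272] row xy 0.059 -0.257
side [384. 201.] 72 [ 0.46 -0.27] row xy -0.018 -0.272
side [375. 211.] 41 [ 0.488 -0.212] row xy -0.003 -0.209
side [345. 241.] 367 [ 0.568 -0.059] row xy 0.044 -0.043
side [385. 215.] 79 [ 0.459 -0.192] row xy -0.035 -0.195
side [370. 256.] 267 [0.503 0.012] row xy -0.035 0.013
side [319. 285.] 9 [0.628 0.142] row xy 0.062 0.166
side [322. 302.] 153 [0.618 0.206] row xy 0.039 0.227
side [356. 303.] 160 [0.539 0.206] row xy -0.039 0.21
```

View pics/s4.png

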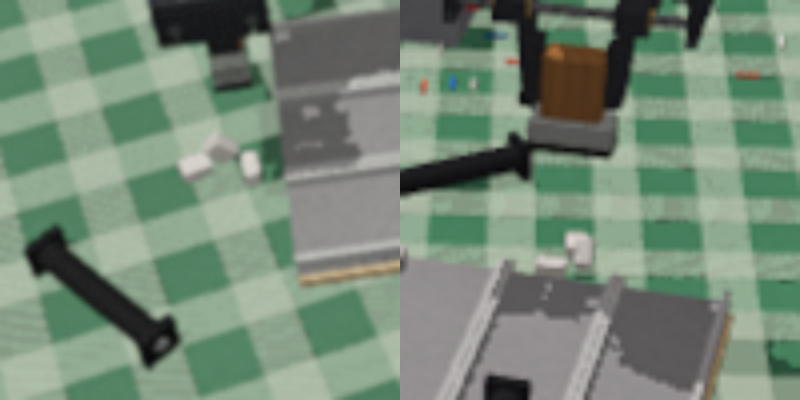

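All three offcuts lie on the bench just off the open end, at about (195,165), (220,145) and (250,165) in the left crop. The row is empty. Next I'll return the scraper to its original spot.

Run:
```python
from h import *
go(.428,-.360,.037,66.3)
```

```text
t 8.12 shift [-196.  -33.  110.] roll 2.01 j7 14.0
```

```bash
python3 -m creep '[[0.4,[-35,-6,0],0.5],[0.4,[-75,-12,0],1],[0.4,[-115,-18,0],1.5],[0.4,[-155,-25,0],2],[0.4,[-190,-33,10],2],[0.4,[-196,-33,40],2],[0.4,[-196,-33,70],2],[0.4,[-196,-33,90],2]]' && python3 -m creep '[[0.4,[0,0,8],0],[0.4,[0,0,14],0],[0.4,[0,0,18],0],[0.4,[0,0,20],0],[0.4,[0,0,22],0],[0.4,[0,0,22],0],[0.4,[0,0,22],0]]'
python3 - <<'E'
from h import *
go(.428,-.360,.0358,66.3)
E
```

```text
time_s: 8.78
position: [0.4266, -0.3612, 0.0548]
tool_rot: [-179.8, -0.1, 66.2]
force: [0.1, 0.9, -0.9]
opening: 0.0437
grip_force: 50.0
time_s: 9.37
position: [0.4292, -0.3614, 0.0369]
tool_rot: [179.9, 0.0, 66.3]
force: [0.1, -1.0, -2.1]
opening: 0.0437
grip_force: 50.0
t 9.37 shift [ 1. -2.  1.] roll 0.0 j7 24.0
```

```bash
python3 -m creep '[[0.4,[0,0,1],0],[0.4,[0,0,2],0],[0.4,[0,0,2],0],[-1,[0,0,2],0],[-1,[0,0,2],0],[-1,[0,0,2],0],[-1,[0,0,2],0],[-1,[0,0,2],0]]' && python3 -m creep '[[-1,[0,0,0],0],[-1,[0,0,-20],0],[-1,[0,0,-50],0],[-1,[0,0,-90],0],[-1,[0,0,-130],1],[-1,[0,0,-150],2],[-1,[0,0,-150],3],[-1,[0,0,-150],4]]'
python3 - <<'E'
from h import *
go(.588,-.302,.16,27)
E
```

```text
time_s: 10.03
position: [0.4288, -0.3612, 0.0341]
tool_rot: [-180.0, -0.0, 66.3]
force: [0.8, -0.4, -1.0]
opening: 0.075
grip_force: 0.0
time_s: 10.7
position: [0.4296, -0.3618, 0.1861]
tool_rot: [179.8, -0.1, 42.0]
force: [-0.8, -0.3, -0.6]
opening: 0.0881
grip_force: 0.0
t 10.7 shift [158.  61.  27.] roll 2.5 j7 5.0
```

```bash
python3 -m creep '[[-1,[38,15,5],1],[-1,[76,30,10],1.5],[-1,[114,45,15],2],[-1,[158,61,27],2.5],[-1,[158,61,65],2.5],[-1,[158,61,105],2.5],[-1,[158,61,130],2.5],[-1,[158,61,130],2.5]]'
python3 - <<'E'
from h import *
go(.587,-.302,.004,27)
E
```

```text
time_s: 11.37
position: [0.583, -0.2968, 0.0481]
tool_rot: [-179.4, 0.3, 27.3]
force: [-0.9, 0.5, -0.1]
opening: 0.088
grip_force: 0.0
t 11.37 shift [ 1.  7. 44.] roll 0.06 j7 -16.0
```

```bash
python3 -m creep '[[-1,[2,2,15],0],[-1,[2,2,30],0],[-1,[2,2,36],0],[-1,[2,2,36],0],[0.8,[2,2,36],0],[0.8,[2,2,36],0],[0.8,[2,2,36],0],[0.8,[2,2,36],0]]' 30;  python3 -m creep '[[0.8,[0,0,0],0],[0.8,[0,0,0],0],[0.8,[0,0,0],0],[0.8,[0,0,0],0],[0.8,[0,0,0],0],[0.8,[0,0,0],0]]' 30
python3 - <<'E'
from h import *
go(.587,-.302,.004,27)
E
```

```text
time_s: 12.03
position: [0.5898, -0.3011, 0.0191]
tool_rot: [179.9, -0.1, 27.3]
force: [-0.3, -1.1, -1.2]
opening: 0.0635
grip_force: 0.0
time_s: 12.53
position: [0.5893, -0.3008, 0.0182]
tool_rot: [-180.0, 0.0, 27.3]
force: [-0.6, -0.6, 0.3]
opening: 0.0236
grip_force: 0.0
t 12.53 shift [-3.  0. 14.] roll 0.05 j7 -15.0
```

Too high to grip well, so I'll open slightly and go lower.

```bash
python3 -m creep '[[0,[0,0,0],0],[0,[0,0,0],0],[0,[0,0,0],0],[0,[0,0,7],0],[0,[0,0,13],0],[0,[0,0,14],0],[0,[0,0,14],0],[0,[0,0,14],0]]' 30;  python3 -m creep '[[0.9,[0,0,0],0],[0.9,[0,0,0],0],[0.9,[0,0,0],0],[0.9,[0,0,0],0],[0.9,[0,0,0],0],[0.9,[0,0,0],0]]' 30
python3 - <<'E'
from h import *
go(.587,-.302,.004,27)
E
```

```text
time_s: 13.2
position: [0.5891, -0.3008, 0.0038]
tool_rot: [-180.0, 0.0, 27.3]
force: [-0.1, 0.4, 0.2]
opening: 0.0441
grip_force: 0.0
time_s: 13.7
position: [0.5895, -0.3009, 0.0044]
tool_rot: [180.0, -0.0, 27.3]
force: [0.5, 0.7, 0.8]
opening: 0.0211
grip_force: 30.0
t 13.7 shift [-3. -0.  0.] roll 0.05 j7 -15.0
```

```bash
python3 -m creep '[[0.9,[0,0,-30],0],[0.9,[0,0,-70],0],[0.9,[0,0,-100],-1],[0.9,[0,0,-100],-2],[0.9,[0,0,-100],-3],[0.9,[0,0,-100],-4],[0.9,[0,0,-100],-5],[0.9,[0,0,-100],-6]]';  python3 - <<'E'
from h import *
go(.5218,-.068,.06,78.2)
E
```

```text
time_s: 14.37
position: [0.5891, -0.3007, 0.1041]
tool_rot: [-180.0, -0.0, 63.6]
force: [-0.7, -0.5, -0.8]
opening: 0.021
grip_force: 30.0
t 14.37 shift [ 178. -164.   44.] roll -2.43 j7 9.0
```

```bash
python3 -m creep '[[0.9,[29,-27,0],-1],[0.9,[58,-54,0],-2],[0.9,[87,-81,0],-2.4],[0.9,[116,-108,0],-2.4],[0.9,[145,-136,0],-2.4],[0.9,[178,-164,0],-2.4],[0.9,[178,-164,20],-2.4],[0.9,[178,-164,40],-2.4]]'; python3 -m creep '[[0.9,[0,0,0],0],[0.9,[0,0,0],0]]'
python3 - <<'E'
from h import *
go(.5218,-.068,.0235,78.2)
E
```

```text
time_s: 15.03
position: [0.5232, -0.0637, 0.0647]
tool_rot: [179.9, -0.1, 78.1]
force: [-0.4, -1.2, -1.1]
opening: 0.0209
grip_force: 30.0
time_s: 15.2
position: [0.5222, -0.0683, 0.0638]
tool_rot: [-179.9, 0.0, 77.7]
force: [0.8, -0.1, -0.7]
opening: 0.0212
grip_force: 30.0
t 15.2 shift [ 0. -0. 40.] roll -0.09 j7 6.0
```

```bash
python3 -m creep '[[0.9,[0,0,15],0],[0.9,[0,0,28],0],[0.9,[0,0,35],0],[0.9,[0,0,38],0],[0.9,[0,0,40],0],[0.9,[0,0,40],0],[0.9,[0,0,40],0]]'
python3 - <<'E'
from h import *
go(.5218,-.068,.0235,78.2)
E
```

```text
time_s: 15.78
position: [0.5232, -0.0684, 0.0248]
tool_rot: [179.9, -0.0, 77.7]
force: [-0.2, -1.1, -1.1]
opening: 0.0209
grip_force: 30.0
t 15.78 shift [ 0. -1.  1.] roll -0.09 j7 7.0
```

```bash
python3 -m creep '[[0.9,[0,0,1],0],[0.9,[0,-1,2],0],[0.9,[0,-1,2],0],[0.34,[0,-1,2],0],[0.34,[0,-1,2],0],[0.34,[0,-1,2],0],[0.34,[0,-1,2],0],[0.34,[0,-1,2],0]]'; python3 -m creep '[[0.34,[0,0,-10],0],[0.34,[0,0,-25],0],[0.34,[0,0,-50],0],[0.34,[0,0,-90],0],[-1,[0,0,-130],0],[-1,[0,0,-160],0]]'
python3 - <<'E'
from h import *
go(.43,.24,.2,98)
E
```

```text
time_s: 16.45
position: [0.5219, -0.0679, 0.0223]
tool_rot: [180.0, -0.0, 77.7]
force: [-0.1, 0.4, 0.6]
opening: 0.0288
grip_force: 0.0
time_s: 16.95
position: [0.5221, -0.0681, 0.1857]
tool_rot: [179.9, -0.0, 77.7]
force: [0.8, -0.1, -1.1]
opening: 0.0404
grip_force: 0.0
t 16.95 shift [ 281. -156.  -15.] roll -3.39 j7 4.0
```

```bash
python3 -m creep '[[-1,[38,-15,-3],1],[-1,[75,-30,-6],2],[-1,[112,-45,-9],3],[-1,[149,-60,-9],4],[-1,[186,-76,-9],5],[-1,[222,-92,-9],6],[-1,[258,-108,-9],7],[-1,[294,-124,-9],8]]';  python3 - <<'E'
from h import *
go(.43,.332,.1,8)
E
```

```text
time_s: 17.62
position: [0.4623, 0.2479, 0.1921]
tool_rot: [-179.9, -0.0, 29.4]
force: [0.5, 0.7, 0.3]
opening: 0.088
grip_force: 0.0
t 17.62 shift [ 13. -89.  92.] roll 3.57 j7 -60.0
```

```bash
python3 -m creep '[[-1,[5,-30,20],1],[-1,[10,-60,45],2],[-1,[13,-85,70],3],[-1,[13,-88,90],3.5],[-1,[13,-88,90],3.5],[-1,[13,-88,90],3.5]]';  python3 - <<'E'
from h import *
go(.43,.332,.0045,8)
d=cam("side"); im=d["img"].astype(int); o=robot.get_obs()
for c,s,p in blobs(im.max(2)<60,100,1500):
    q,a,L=pca(world(d,p,.015))
    if L<.2 and .2<q[1]<.4: print(c.round(),s[4],q.round(3),round(a,1),round(L,3))
E
```

```text
time_s: 18.12
position: [0.4306, 0.3281, 0.1014]
tool_rot: [179.9, 0.1, 8.8]
force: [0.9, 0.6, 1.1]
opening: 0.088
grip_force: 0.0
t 18.12 shift [ 0. -4. 97.] roll 0.13 j7 -77.0
[340. 336.] 391 [0.572 0.327] 17.0 0.079
[406. 340.] 521 [0.43  0.331] 9.7 0.106
```

```bash
python3 -m creep '[[-1,[0,-3,30],0],[-1,[0,-3,60],0],[-1,[0,-3,85],0],[-1,[0,-3,94],0],[-1,[0,-3,97],0],[0,[0,-3,97],0],[0,[0,-3,97],0],[0,[0,-3,97],0]]'; python3 -m creep '[[0.9,[0,0,0],0],[0.9,[0,0,0],0],[0.9,[0,0,0],0],[0.9,[0,0,0],0],[0.9,[0,0,0],0],[0.9,[0,0,0],0],[0.9,[0,0,0],0],[0.9,[0,0,0],0]]' 30
python3 - <<'E'
from h import *
go(.43,.332,.0045,8)
E
```

```text
time_s: 18.83
position: [0.4317, 0.3319, 0.0059]
tool_rot: [-179.9, -0.2, 8.7]
force: [-0.4, 0.5, -0.3]
opening: 0.0698
grip_force: 0.0
time_s: 19.5
position: [0.4304, 0.3317, 0.0042]
tool_rot: [-180.0, 0.0, 8.7]
force: [-1.1, 0.1, 0.7]
opening: 0.0212
grip_force: 30.0
t 19.5 shift [-0. -0. -0.] roll 0.12 j7 -72.0
```

```bash
python3 -m creep '[[0.9,[0,0,-35],0],[0.9,[0,0,-75],-1],[0.9,[0,0,-110],-2],[0.9,[0,20,-120],-3],[0.9,[0,55,-120],-4],[0.9,[0,90,-120],-5],[0.9,[0,125,-120],-6],[0.9,[0,160,-120],-7]]';  python3 - <<'E'
from h import *
go(.4466,-.039,.06,78.2)
E
```

```text
time_s: 20.17
position: [0.4546, 0.1721, 0.1244]
tool_rot: [180.0, -0.0, 51.0]
force: [0.7, -0.7, -1.4]
opening: 0.0208
grip_force: 30.0
t 20.17 shift [-169.  126.   64.] roll -4.53 j7 -36.0
```

```bash
python3 -m creep '[[0.9,[-28,21,0],-1],[0.9,[-56,42,0],-2],[0.9,[-84,63,0],-3],[0.9,[-112,84,0],-4],[0.9,[-140,105,0],-4.5],[0.9,[-168,126,0],-4.5],[0.9,[-168,126,30],-4.5],[0.9,[-168,126,58],-4.5]]'; python3 -m creep '[[0.9,[0,0,0],0],[0.9,[0,0,0],0]]'
python3 - <<'E'
from h import *
go(.4466,-.039,.0225,78.2)
E
```

```text
time_s: 20.83
position: [0.447, -0.0397, 0.0666]
tool_rot: [179.7, 0.0, 77.4]
force: [0.8, 0.6, -1.5]
opening: 0.0211
grip_force: 30.0
time_s: 21.0
position: [0.4447, -0.0364, 0.0656]
tool_rot: [-179.8, 0.0, 77.7]
force: [0.2, 0.6, -0.8]
opening: 0.0212
grip_force: 30.0
t 21.0 shift [-2.  3. 43.] roll -0.09 j7 -2.0
```

```bash
python3 -m creep '[[0.9,[0,1,15],0],[0.9,[0,2,30],0],[0.9,[0,2,37],0],[0.9,[0,2,40],0],[0.9,[0,2,42],0],[0.9,[0,2,43],0],[0.9,[0,2,43],0],[0.9,[0,2,43],0]]'
python3 - <<'E'
from h import *
go(.4466,-.039,.0225,78.2)
E
```

```text
time_s: 21.67
position: [0.4507, -0.036, 0.0263]
tool_rot: [-179.9, -0.0, 78.3]
force: [0.7, 0.5, -0.6]
opening: 0.0212
grip_force: 30.0
t 21.67 shift [-4. -3.  4.] roll 0.01 j7 44.0
```

```bash
python3 -m creep '[[0.9,[0,0,0],0],[0.9,[0,0,0],0],[0.9,[0,0,0],0]]'
python3 - <<'E'
from h import *
go(.4466,-.039,.0225,78.2); print(robot.get_obs()["joints"].round(0))
E
```

```text
time_s: 21.92
position: [0.4503, -0.0366, 0.0255]
tool_rot: [-179.9, -0.0, 77.5]
force: [-0.3, 0.0, -0.9]
opening: 0.0216
grip_force: 30.0
t 21.92 shift [-3. -3.  3.] roll -0.12 j7 44.0
[ -3.  52.   3. 127. -57.   3.  44.]
```

Joints 5 and 6 are at their limits here because the spot is too close to the base. I'll slide 25 mm up the row, which is still well inside the bay and further out.

```bash
python3 -m creep '[[0.9,[8,0,-2],0],[0.9,[17,1,-2],0],[0.9,[25,2,-2],0],[0.9,[25,2,0],0],[0.9,[25,2,2],0],[0.9,[25,2,3],0],[0.9,[25,2,3],0],[0.9,[25,2,3],0]]'
python3 - <<'E'
from h import *
go(.4530,-.012,.0225,78.2); print(robot.get_obs()["joints"].round(0))
E
```

```text
time_s: 22.58
position: [0.4571, -0.013, 0.0221]
tool_rot: [-179.8, -0.0, 77.6]
force: [0.0, 1.5, 4.8]
opening: 0.0212
grip_force: 30.0
t 22.58 shift [ 0. -4. -0.] roll -0.09 j7 41.0
[ -6.  52.   4. 126. -57.   3.  41.]
```

```bash
python3 -m creep '[[0.42,[0,0,0],0],[0.42,[0,0,0],0],[0.42,[0,0,0],0],[0.42,[0,0,-6],0],[0.42,[0,0,-15],0],[0.4,[0,0,-40],0],[0.3,[0,0,-80],0],[-1,[0,0,-120],0]]'
python3 - <<'E'
from h import *
go(.572,.328,.16,15)
d=cam("side"); im=d["img"].astype(int)
for c,s,p in blobs(im.max(2)<60,100,1500):
    q,a,L=pca(world(d,p,.033))
    if L<.2 and -.2<q[1]<.4: print(c.round(),s[4],q.round(3),round(a,1),round(L,3))
E
```

```text
time_s: 23.25
position: [0.4563, -0.013, 0.1431]
tool_rot: [-179.6, 0.0, 77.6]
force: [0.7, -0.4, -0.3]
opening: 0.0352
grip_force: 0.0
t 23.25 shift [358.  40. -17.] roll 10.44 j7 33.0
[318. 261.] 236 [0.635 0.076] 79.7 0.092
[578. 283.] 173 [0.016 0.134] 179.5 0.198
[340. 336.] 394 [0.572 0.346] 17.1 0.078
```

```bash
python3 -m creep '[[-1,[38,4,-15],1],[-1,[77,9,-17],2],[-1,[116,13,-17],3],[-1,[155,18,-17],4],[-1,[194,23,-17],5],[-1,[233,27,-17],6],[-1,[272,31,-17],7],[-1,[310,35,-17],8]]';  python3 - <<'E'
from h import *
go(.572,.328,.08,15)
E
```

```text
time_s: 23.97
position: [0.5573, 0.2851, 0.1587]
tool_rot: [-179.9, 0.2, 29.5]
force: [1.8, 0.0, -0.4]
opening: 0.0877
grip_force: 0.0
t 23.97 shift [ 34. -30.  79.] roll 2.41 j7 -45.0
```

```bash
python3 -m creep '[[-1,[17,-15,10],1],[-1,[34,-30,30],2],[-1,[34,-30,60],2.4],[-1,[34,-30,79],2.4],[-1,[34,-30,79],2.4],[-1,[34,-30,79],2.4]]';  python3 - <<'E'
from h import *
go(.572,.328,.0045,15)
E
```

```text
time_s: 24.47
position: [0.5715, 0.325, 0.0793]
tool_rot: [-179.9, 0.3, 15.3]
force: [0.6, -0.7, 1.2]
opening: 0.088
grip_force: 0.0
t 24.47 shift [ 2. -3. 75.] roll 0.05 j7 -62.0
```

```bash
python3 -m creep '[[-1,[1,-2,25],0],[-1,[1,-2,50],0],[-1,[1,-2,68],0],[-1,[1,-2,74],0],[-1,[1,-2,75],0],[0,[1,-2,75],0],[0,[1,-2,75],0],[0,[1,-2,75],0]]'; python3 -m creep '[[0.9,[0,0,0],0],[0.9,[0,0,0],0],[0.9,[0,0,0],0],[0.9,[0,0,0],0],[0.9,[0,0,0],0],[0.9,[0,0,0],0],[0.9,[0,0,0],0],[0.9,[0,0,0],0]]' 30
python3 - <<'E'
from h import *
go(.572,.328,.0045,15)
E
```

```text
time_s: 25.13
position: [0.5735, 0.3278, 0.0062]
tool_rot: [-179.9, 0.1, 15.3]
force: [-0.9, 0.4, 0.4]
opening: 0.07
grip_force: 0.0
time_s: 25.8
position: [0.5723, 0.3276, 0.0045]
tool_rot: [-179.9, 0.2, 15.3]
force: [0.1, 0.2, -0.1]
opening: 0.0208
grip_force: 30.0
t 25.8 shift [-0. -0.  0.] roll 0.05 j7 -62.0
```

```bash
python3 -m creep '[[0.9,[0,0,-35],0],[0.9,[0,0,-75],-1],[0.9,[0,0,-110],-2],[0.9,[0,20,-120],-3],[0.9,[0,55,-120],-4],[0.9,[0,90,-120],-5],[0.9,[0,125,-120],-6],[0.9,[0,160,-120],-7]]';  python3 - <<'E'
from h import *
go(.605,-.059,.06,78.2)
E
```

```text
time_s: 26.47
position: [0.6151, 0.1718, 0.1244]
tool_rot: [-179.8, 0.1, 57.6]
force: [0.6, -0.0, -0.4]
opening: 0.021
grip_force: 30.0
t 26.47 shift [-200.  115.   64.] roll -3.43 j7 -20.0
```

```bash
python3 -m creep '[[0.9,[-33,19,0],-1],[0.9,[-66,38,0],-2],[0.9,[-99,57,0],-3],[0.9,[-132,76,0],-3.4],[0.9,[-166,95,0],-3.4],[0.9,[-199,115,0],-3.4],[0.9,[-199,115,30],-3.4],[0.9,[-199,115,58],-3.4]]'; python3 -m creep '[[0.9,[0,0,0],0],[0.9,[0,0,0],0]]'
python3 - <<'E'
from h import *
go(.605,-.059,.0235,78.2)
E
```

```text
time_s: 27.13
position: [0.6051, -0.0616, 0.0673]
tool_rot: [179.9, 0.2, 77.3]
force: [0.3, 1.2, -1.7]
opening: 0.0208
grip_force: 30.0
time_s: 27.3
position: [0.6028, -0.056, 0.0653]
tool_rot: [-179.6, 0.0, 77.7]
force: [0.2, 0.2, -0.4]
opening: 0.0212
grip_force: 30.0
t 27.3 shift [-2.  3. 42.] roll -0.08 j7 17.0
```

```bash
python3 -m creep '[[0.9,[0,1,15],0],[0.9,[0,2,30],0],[0.9,[0,2,36],0],[0.9,[0,2,39],0],[0.9,[0,2,41],0],[0.9,[0,2,42],0],[0.9,[0,2,43],0],[0.9,[0,2,43],0]]'
python3 - <<'E'
from h import *
go(.605,-.059,.0225,78.2)
E
```

```text
time_s: 27.97
position: [0.6061, -0.0568, 0.0235]
tool_rot: [-179.8, 0.0, 77.7]
force: [-0.2, 0.7, -0.1]
opening: 0.021
grip_force: 30.0
t 27.97 shift [-2. -1.  1.] roll -0.08 j7 18.0
```

```bash
python3 -m creep '[[0.9,[0,-1,1],0],[0.9,[0,-1,1],0],[0.36,[0,-1,1],0],[0.36,[0,-1,1],0],[0.36,[0,-1,1],0],[0.36,[0,-1,1],0],[0.36,[0,-1,-6],0],[0.36,[0,-1,-20],0]]'; python3 -m creep '[[0.36,[0,0,-30],0],[0.36,[0,0,-70],0],[0.36,[30,0,-110],0],[0.36,[70,0,-150],0],[0.36,[110,0,-180],0],[0.36,[150,0,-180],0],[0.36,[190,0,-180],0],[0.36,[230,0,-180],0]]'; python3 -m creep '[[0.36,[40,0,0],0],[0.36,[80,0,0],0],[0.36,[80,0,0],0],[0.36,[80,0,0],0]]'
python3 - <<'E'
from h import *
O=np.array([.5349,-.0052]);u=np.array([.2045,.979]); x=np.array([u[1],-u[0]])
for n in("scene","side"):
    d=cam(n); im=d["img"].astype(int)
    for c,s,p in blobs(im.max(2)<60,60,1500):
        q,a,L=pca(world(d,p,.033)); e=q-O
        if L<.2 and abs(e@u)<.2 and abs(e@x)<.15: print(n,c.round(),s[4],"row",(e@x).round(3),(e@u).round(3),round(a-78.2,1),round(L,3))
    cv2.imwrite("pics/f_%s.png"%n,cv2.resize(d["img"][(slice(160,310) if n=="scene" else slice(140,300)),(slice(110,400) if n=="scene" else slice(240,440))],None,fx=2,fy=2)[:,:,::-1])
a,b=[cv2.imread("pics/f_%s.png"%n) for n in("scene","side")]
h=np.zeros((600,800,3),np.uint8); h[:a.shape[0],:a.shape[1]]=a; b=cv2.resize(b,(360,288)); h[305:593,:360]=b; cv2.imwrite("pics/final.png",h)
E
```

```text
time_s: 28.63
position: [0.6038, -0.0563, 0.0427]
tool_rot: [-179.6, 0.0, 77.7]
force: [-0.1, -0.5, 0.3]
opening: 0.0279
grip_force: 0.0
time_s: 29.3
position: [0.651, 0.149, 0.226]
tool_rot: [180.0, -0.1, 77.7]
force: [0.8, -0.3, -0.4]
opening: 0.0282
grip_force: 0.0
time_s: 29.63
position: [0.6666, 0.2294, 0.2228]
tool_rot: [-179.8, -0.1, 78.0]
force: [-0.5, 0.0, -0.3]
opening: 0.0283
grip_force: 0.0
scene [345. 194.] 306 row -0.08 0.101 -0.1 0.101
scene [299. 201.] 314 row -0.075 -0.021 -0.9 0.098
scene [347. 216.] 411 row 0.0 0.088 -0.3 0.127
scene [286. 224.] 423 row -0.001 -0.066 -0.6 0.123
scene [364. 238.] 295 row 0.08 0.112 0.2 0.079
scene [305. 246.] 289 row 0.079 -0.034 -0.8 0.074
side [333. 232.] 235 row 0.079 -0.038 3.0 0.115
side [318. 261.] 236 row 0.081 0.1 1.5 0.092
```

View pics/final.png

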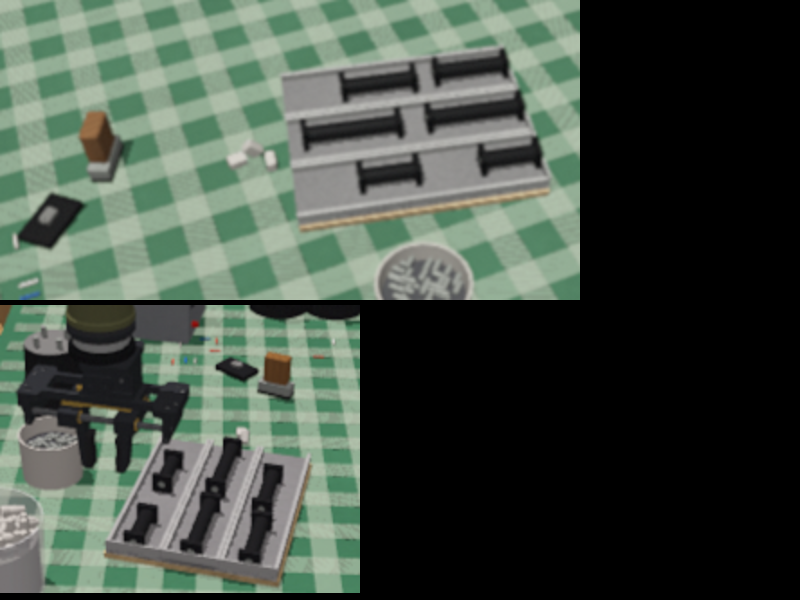

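The final view shows every column lying in the row of its length and the scraper upright at (98,145). The three offcuts are at ~(250,155). The middle offcut may be lying on a neighbour, so I'll check its height.

Run:
```python
from h import *
a=cam("scene"); b=cam("side"); A=a["img"][222:252,215:255]; B=b["img"][190:226,350:398]
cv2.imwrite("pics/z.png",np.hstack([cv2.resize(A,(400,300),interpolation=0),cv2.resize(B,(400,300),interpolation=0)])[:,:,::-1])
```

```text
(no output)
```

View pics/z.png

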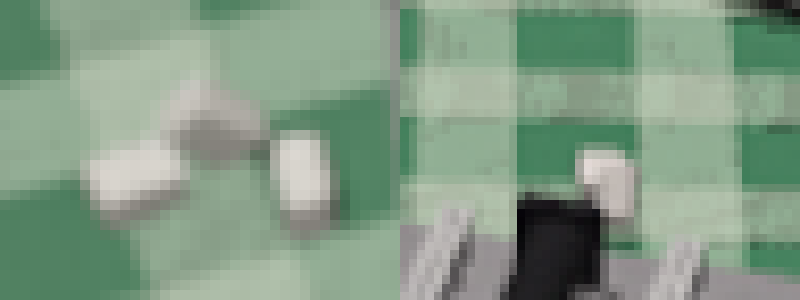

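Run:
```python
from h import *
a=cam("scene"); b=cam("side")
for z in(0,.011,.022,.033): print(z,world(a,[(234.5,231.5),(236.5,237.5)],z)[:,:2].round(3).tolist(),world(b,[(374.5,209),(375.5,216.5)],z)[:,:2].round(3).tolist())
```

```text
0 [[0.464, -0.19], [0.485, -0.191]] [[0.488, -0.237], [0.485, -0.195]]
0.011 [[0.474, -0.191], [0.495, -0.192]] [[0.488, -0.219], [0.486, -0.177]]
0.022 [[0.484, -0.193], [0.505, -0.193]] [[0.489, -0.201], [0.487, -0.16]]
0.033 [[0.494, -0.194], [0.515, -0.195]] [[0.49, -0.183], [0.488, -0.142]]
```

The middle offcut's bottom is at z≈0 and its top at about 24 mm, so it is standing on end on the bench. That puts its origin at about 11 mm, under the 16 mm limit. Handing in.

```bash
python3 -c "
from plant import order
print(order.job_done())"
```

```text
the job is handed in; nothing more can be done
None
```

The job is handed in at about 30 s of the 72 s limit (no verdict was returned): the offcuts are swept onto the bench, the scraper stands upright on the bench again, and each of the three columns lies in the row of its length.

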